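Click-test the lid interlock switch of a spectrometer

ROBOT

A 6-joint arm with a two-finger parallel gripper is mounted at the origin on the work surface. World frame = base frame: x ahead of the robot, y to its left, z up, the work surface at z = 0. Lengths are in m, angles in rad, forces in N, time in s.
With the tool pointing down it reaches from about 0.275 to 0.825 m from the base axis. Payload 5.2 kg.
Tool frame: the origin (TCP) lies at the very end of the fingers, on their centre line; the grasp point (between the pads) lies 19 mm behind it (r.grip_depth is the y of the grasp point in the tool frame, in m); y points along the fingers, z is the direction in which the jaws open and shut, and the axes are right-handed (so a half turn about y gives the same grasp; the last joint's range is limited). The gripper opens to 93 mm and grips with 3 to 60 N. Pads are 15 mm wide; open, the fingers measure 128 mm over their backs; the gripper's body (75 mm by 188 mm) begins 65 mm behind the grasp point.
Start: joints at [1.122, 0.259, 1.535, -0, 1.348, -0.203], TCP at [0.134, 0.533, 0.219] pointing down, gripper open.
Joint ranges: [-3.14, 3.14], [-0.91, 2.08], [0.19, 2.58], [-1.22, 4.36], [0.22, 2.71], [-3.12, 3.12]. Speed limits (rad/s): [2.57, 2.57, 3.14, 3.14, 3.14, 3.14].

INTERFACE

Orientations are given as a unit quaternion [x, y, z, w].
In Python, from workcell import r gives the robot as it stands.
- The arm moves only by the shell command python3 -m creep 'ROWS' [OPENING] [FORCE]. ROWS is a JSON object of lists of equal length, an entry for each row: "offset": the shift along the tool's x, y, z in m, a list of three; "twist": the turn about the tool's y in degrees. In form: {"offset": [[tx, ty, tz], ...], "twist": [twist, ...]}. A call has 1 to 10 rows; each row shifts and turns the commanded pose from where the row before left it, along the tool's axes as they then stand; what a row does not reach is not made up. A row lasts 1/12 s, in which the tool goes at most 41.7 mm and 7.16 degrees, less where a joint would pass 70% of its speed; a pose out of reach is approached as far as the arm can. A call with a gripper value outside its range is refused whole. OPENING is the gripper's target within -1 to 1 (fully open at 1, half-way at 0, shut at -1), set as the call begins (- or left out, the last holds). The fingers move at their own pace and stop on an object; FORCE is the grip in N (left out, the last holds). Time passes only in rows, so rows that do not move let the fingers close. It gives the time, the measured TCP pose, the force and the opening at its end, in the units of the state.
- r.get_state(): the state, without advancing time (a new reading comes with each control period).
- r.capture(name): name is "scene" or "side" or "wrist"; returns the picture (384x512x3 uint8, red, green, blue); there is no depth.
- r.get_calibration(name): a dict with "camera_matrix" (3x3 intrinsics, pixels), "R" (3x3) and "t" (3): a world point X has camera coordinates R X + t. Camera axes: x right, y down, z forward; pixel columns grow to the right and rows downward; lengths in m; the calibration is good to about 2 mm. The wrist camera is an equidistant fisheye: a pixel r from the principal point sees the ray r / f radians off the axis. A picture is of the moment at which its call begins: read the wrist's pose just before it. get_calibration takes no time and is no camera call; for the wrist camera it gives the pose at the moment of the call.
- r.close_job(): hands the job in, once; it reports no verdict.
Trained networks look in the newest picture that a camera, given by its name, has taken for a name from the list of things; names that differ only in an ending like _2 or _b are one class to them, and where a whole thing is asked for, a point or a joint stands for the part that bears it (a point fixed in the world has none). Each returns a list of dicts, best first, with "p" (0 to 1); they miss things now and then, are a little off and sometimes report something else, mostly with a low value. They report only what shows in the picture. A call takes as long as a camera call.
- r.look_for(camera, thing): "centre" ([column, row] in pixels, amid what is visible of it).
- r.pinpoint(camera, thing): "centre" ([column, row] in pixels: a listed point, or the origin of a listed thing).
The state is a dict: "t": time; "qpos": joint angles; "joint_vel": joint speeds; "tau": joint torques, N m; "eef_pos": TCP position; "ee_rot": TCP orientation; "contact_force": force on the tool from outside, world axes, zero at the start; "ft_torque": the same for the moment, N m; "width": finger opening in m.
Only numpy, scipy, OpenCV 4.12 (cv2) and the standard library are available. Lean on these libraries where they do the work, as an engineer would, in place of code of your own. Each camera call takes 0.05 s, during which the arm holds its last target.

TASK

The lid of the spectrometer's sample compartment is off for service; check its interlock in the lid's place. Among the three small switches on the open compartment, press the one with the roller on its lever gently down from above until it clicks, keep it clicked for about one second without pushing it on into its overtravel, then let it spring fully up again. Leave the plain-lever switch and the pin switch unpressed.

Things in the scene. Friction and masses are not known exactly. Their poses are not given: they have to be found in the camera images.
- roller_top (a point): Topmost point of the white roller (22 mm diameter, 14 mm wide) at the raised end of the lever of the roller switch. At rest 140 mm above the table, the highest thing there. Three switches with equal black bodies stand 140 mm apart, in any order, on the 50 mm high deck of an open instrument base. At rest its x axis points level along the lever from hinge to roller (about +x), z up; tips with the lever.
- roller_lever (a joint): Roller lever angle, rad: 0 at rest (75 mm from hinge to roller centre, 28 degrees up), grows as pressed, springs back. Clicks at 0.15 (roller 10 mm down), damaging overtravel beyond 0.38 (27 mm down), stop at 0.46; aim for 0.26 (18 mm down). Roller also shifts up to 8 mm away from the hinge. Force at the roller: 2 N at first, 4 N at the click, 7 N at the overtravel limit.
- blade_lever (a joint): Angle in rad of the plain straight steel lever, without roller, of a second switch with the same body (tip about 136 mm above the table): 0 at rest, grows when pressed. Not to be pressed.
- pin (a joint): Travel in m of the upright round-headed steel pin (16 mm head, top 131 mm above the table) of the third switch, which has no lever: 0 at rest, grows when pressed. Not to be pressed.

How it is judged:
By the outcome, as a careful person would: the job done as asked, in the order asked, and still so for the second after the job is handed in, with the robot touching nothing.
It also fails if it takes over 32 s, if anything falls off the work surface, if the arm or the gripper's body presses on something with over 40 N, if the wrist force passes 120 N, or if a joint passes its speed limit or range.

## Working session

There is one attempt and no reset: what is moved stays moved. The work goes in short steps, Python scripts to look and compute and a shell command to move; the robot and the scene stay as the last step left them, time stands still between calls to the robot, and variables do not carry over. Pictures are saved under pics/ and viewed, and the job is handed in when it is done.

```bash
ls; mkdir -p pics
python3 - <<'E'
from workcell import r
import cv2
s=r.get_state();print({k:s[k] for k in('t','eef_pos','ee_rot','contact_force','width')})
for c in("scene","side"):
    im=r.capture(c);cv2.imwrite(f"pics/{c}0.png",im[:,:,::-1])
    print(c,r.pinpoint(c,"roller_top")[:3],r.look_for(c,"roller_lever")[:3],r.look_for(c,"blade_lever")[:2],r.look_for(c,"pin")[:2])
print(r.get_state()['t'])
E
```

```text
pics
{'t': 0.0, 'eef_pos': array([0.13357931, 0.53295187, 0.21780371]), 'ee_rot': array([ 0.70240334, -0.08688779,  0.08648562, -0.70114214]), 'contact_force': array([0.84249884, 0.34453124, 1.1838975 ]), 'width': 0.09289249264665383}
scene [{'centre': [304.8, 202.2], 'p': 0.61}] [{'centre': [303.3, 199.3], 'p': 0.49}] [{'centre': [159.3, 230.0], 'p': 0.56}] [{'centre': [226.1, 217.9], 'p': 0.53}]
side [{'centre': [261.3, 178.1], 'p': 0.7}] [{'centre': [253.5, 185.9], 'p': 0.56}] [{'centre': [253.0, 297.8], 'p': 0.79}] [{'centre': [247.4, 236.3], 'p': 0.62}]
0.5
```

View pics/scene0.png

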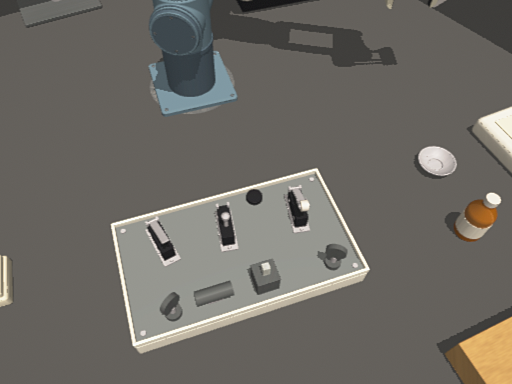

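View pics/side0.png

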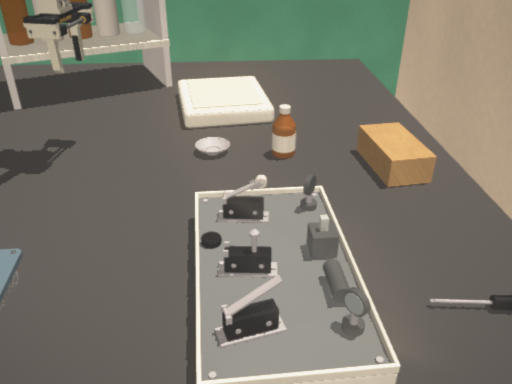

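```bash
cat > h.py <<'E'
import numpy as np, cv2
from workcell import r
def tri(obs):
    P=[];p=[]
    for c,uv in obs:
        k=r.get_calibration(c);P.append(np.array(k['camera_matrix'])@np.c_[np.array(k['R']),np.array(k['t'])]);p.append(np.array(uv,float).reshape(2,1))
    X=cv2.triangulatePoints(P[0],P[1],p[0],p[1]).ravel();X=X[:3]/X[3]
    e=[(lambda q:(q[:2]/q[2]-u.ravel()).round(1))(Pm@np.r_[X,1]) for Pm,u in zip(P,p)]
    return X.round(4),e
E
python3 - <<'E'
from h import *
print(tri([('scene',[304.8,202.2]),('side',[261.3,178.1])]))
print(tri([('scene',[159.3,230]),('side',[253,297.8])]))
print(tri([('scene',[226.1,217.9]),('side',[247.4,236.3])]))
for c in('scene','side'):
    k=r.get_calibration(c);R=np.array(k['R']);print(c,-R.T@k['t'],k['camera_matrix'])
E
```

```text
(array([0.542 , 0.1032, 0.1365]), [array([-0.1,  0.9]), array([-0.6, -0.5])])
(array([ 0.5008, -0.176 ,  0.1106]), [array([-0.1,  0.6]), array([-0.6, -0.4])])
(array([ 0.5085, -0.0444,  0.1126]), [array([ 0.5, -2.5]), array([2. , 1.6])])
scene [ 0.94699405 -0.14167019  0.85220208] [[442.74295894   0.         252.10413596]
 [  0.         442.74295894 192.44578601]
 [  0.           0.           1.        ]]
side [ 0.45343137 -0.67277914  0.57711769] [[497.17594916   0.         264.7277626 ]
 [  0.         497.17594916 194.69805387]
 [  0.           0.           1.        ]]
```

The scene view shows the roller switch at about (305, 204), with the pin switch in the middle and the plain lever at (160, 235). In the side view the roller is at (261, 180). The triangulated roller top is 136.5 mm high against the stated 140 mm, so I'll use it to approach and refine it with the wrist camera.

```bash
cat >> h.py <<'E'
from scipy.spatial.transform import Rotation as Ro
def rel(target):
    s=r.get_state();R=Ro.from_quat(s['ee_rot']).as_matrix()
    return R, (R.T@(np.array(target)-s['eef_pos'])).round(4)
E
python3 - <<'E'
from h import *
R,d=rel([0.542,0.103,0.24]);print(R.round(3),d)
R,d=rel([0.47,0.103,0.24]);print(d)
k=r.get_calibration('wrist');Rw=np.array(k['R']);print(Rw.round(2),-Rw.T@k['t'],k['camera_matrix'])
for c,(u,v) in(('scene',(300,205)),('side',(250,190))):
    im=cv2.imread(f'pics/{c}0.png')[v-40:v+40,u-50:u+50];cv2.imwrite(f'pics/z_{c}.png',cv2.resize(im,None,fx=7,fy=7,interpolation=2))
E
```

```text
[[ 0.97  -0.     0.243]
 [-0.243 -0.     0.97 ]
 [-0.    -1.    -0.   ]] [ 0.5007 -0.0214 -0.3182]
[ 0.4308 -0.0214 -0.3357]
[[ 0.24  0.97 -0.  ]
 [ 0.94 -0.23  0.26]
 [ 0.25 -0.06 -0.97]] [0.06284647 0.55096543 0.38521636] [[297.31863964   0.         254.24271975]
 [  0.         297.31863964 198.2853432 ]
 [  0.           0.           1.        ]]
```

View pics/z_scene.png

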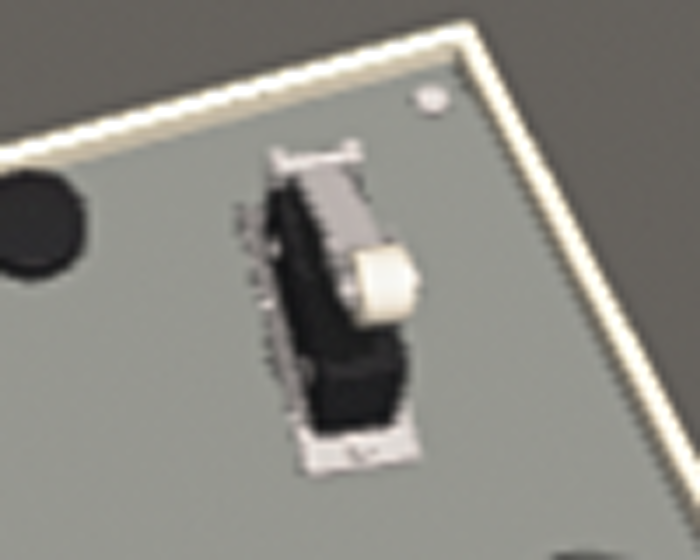

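View pics/z_side.png

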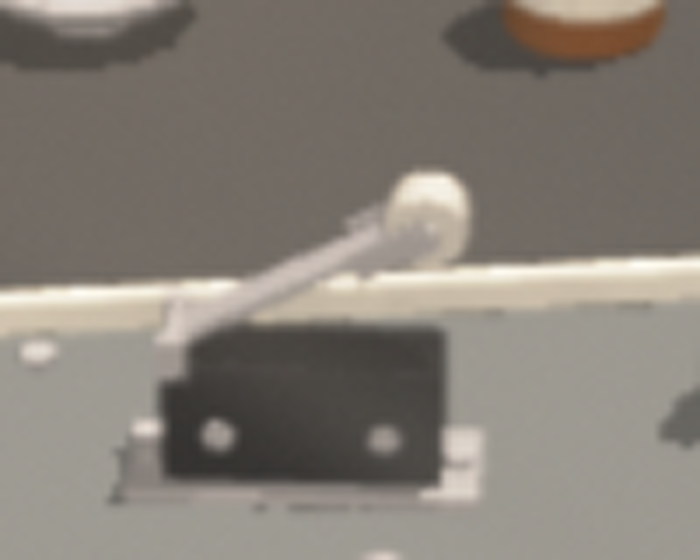

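The zooms show the white roller centred at about (305, 206) in the scene view. In the side view its top edge is at (261.4, 174.6) and its centre at (261, 181). The network's side point was about 3 px low, which explains the 136.5 mm.

```bash
python3 -m creep '{"offset":[[0.015,-0.001,-0.006],[0.027,-0.001,-0.011],[0.027,-0.001,-0.011],[0.027,-0.001,-0.011],[0.027,-0.001,-0.011],[0.027,-0.001,-0.011],[0.027,-0.001,-0.011],[0.027,-0.001,-0.011],[0.027,-0.001,-0.011],[0.027,-0.001,-0.011]],"twist":[0,0,0,0,0,0,0,0,0,0]}' -1 10
python3 -m creep '{"offset":[[0.027,-0.001,-0.011],[0.027,-0.001,-0.011],[0.027,-0.001,-0.011],[0.027,-0.001,-0.011],[0.027,-0.001,-0.011],[0.027,-0.001,-0.011],[0.027,-0.001,-0.011],[0.027,-0.001,-0.011],[0.027,-0.001,-0.011],[0.015,-0.001,-0.006]],"twist":[0,0,0,0,0,0,0,0,0,0]}'
python3 -m creep '{"offset":[[0,0,0],[0,0,0],[0,0,0]],"twist":[0,0,0]}'
python3 - <<'E'
from h import *
k=r.get_calibration('wrist')
im=r.capture('wrist');cv2.imwrite("pics/w1.png",im[:,:,::-1])
print(r.pinpoint('wrist','roller_top')[:3],r.look_for('wrist','roller_lever')[:3])
s=r.get_state();print(s['t'],s['eef_pos'],s['contact_force'],s['width'])
import pickle;pickle.dump(k,open('k1.pkl','wb'))
E
```

```text
t: 1.33
eef_pos: [0.3595, 0.3679, 0.2289]
ee_rot: [-0.702, 0.087, -0.087, 0.702]
contact_force: [0.8, 0.6, -0.1]
width: 0.031
t: 2.17
eef_pos: [0.5856, 0.2019, 0.2384]
ee_rot: [0.702, -0.087, 0.088, -0.701]
contact_force: [1.5, -0.0, 0.6]
width: 0.0003
t: 2.42
eef_pos: [0.5824, 0.2048, 0.2384]
ee_rot: [-0.702, 0.087, -0.086, 0.702]
contact_force: [-0.2, -0.3, -0.5]
width: 0.0007
[{'centre': [142.4, 183.5], 'p': 0.97}] [{'centre': [146.3, 160.6], 'p': 0.7}]
2.5667 [0.58222028 0.20520954 0.23884344] [0.88128244 0.32615234 0.8757123 ] 0.0002492567373781091
```

View pics/w1.png

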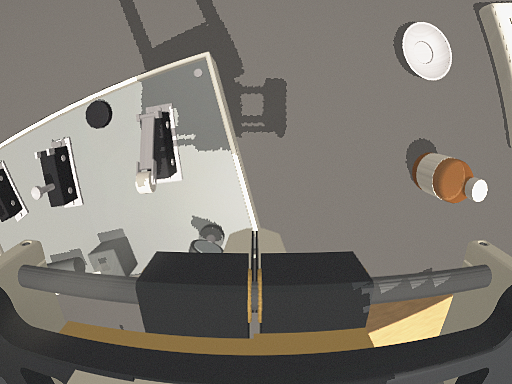

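The wrist view shows the roller at about (146, 180), the lever running back to its hinge at (150, 112), and the shut fingers ending at about (254, 232). The pin is at (37, 192), well to the side.

```bash
cat >> h.py <<'E'
import pickle
def wray(k,uv):
    K=np.array(k['camera_matrix']);R=np.array(k['R']);d=(np.array(uv)-K[:2,2])/K[0,0];th=np.hypot(*d)
    v=np.r_[d/th*np.sin(th),np.cos(th)];return -R.T@k['t'],R.T@v
def pray(c,uv):
    k=r.get_calibration(c);R=np.array(k['R']);v=R.T@np.linalg.inv(k['camera_matrix'])@np.r_[uv,1];return -R.T@k['t'],v/np.linalg.norm(v)
def meet(rays):
    A=0;b=0
    for o,v in rays: M=np.eye(3)-np.outer(v,v);A=A+M;b=b+M@o
    X=np.linalg.solve(A,b);return X.round(4),[round(float(np.linalg.norm(np.cross(X-o,v))),4) for o,v in rays]
E
python3 - <<'E'
from h import *
k=pickle.load(open('k1.pkl','rb'))
w=wray(k,[142.4,183.5]);sc=pray('scene',[304.8,202.2]);sd=pray('side',[261.4,175.5]);
print(meet([w,sc]),meet([w,sd]),meet([w,sc,sd]))
at=lambda ry,z:(ry[0]+ry[1]*(z-ry[0][2])/ry[1][2]).round(4)
print('z140',at(w,.14),at(sc,.14),at(sd,.14))
print('hinge',at(wray(k,[150,110]),.094), 'roller body',at(wray(k,[146,181]),.135))
E
```

```text
(array([0.5411, 0.1035, 0.1384]), [0.0001, 0.0001]) (array([0.5421, 0.1041, 0.1401]), [0.0012, 0.0012]) (array([0.5421, 0.1036, 0.14  ]), [0.0012, 0.0006, 0.0013])
z140 [0.5409 0.1042 0.14  ] [0.5421 0.103  0.14  ] [0.5434 0.1045 0.14  ]
hinge [0.4706 0.1167 0.094 ] roller body [0.5401 0.1065 0.135 ]
```

Run:
```python
from h import *
print(rel([0.546,0.103,0.165])[1])
```

```text
[-0.0104  0.0738 -0.1079]
```

```bash
python3 -m creep '{"offset":[[-0.001,0,-0.012],[-0.001,0,-0.012],[-0.001,0,-0.012],[-0.001,0,-0.012],[-0.001,0,-0.012],[-0.001,0,-0.012],[-0.001,0,-0.012],[-0.001,0,-0.012],[-0.002,0,-0.012],[0,0,0]],"twist":[0,0,0,0,0,0,0,0,0,0]}'
python3 -m creep '{"offset":[[0,0.012,0],[0,0.012,0],[0,0.012,0],[0,0.012,0],[0,0.012,0],[0,0.009,0],[0,0.005,0],[0,0,0],[0,0,0],[0,0,0]],"twist":[0,0,0,0,0,0,0,0,0,0]}'
python3 - <<'E'
from h import *
for c in("scene","side"):
    im=r.capture(c);u,v=(300,195) if c=='scene' else (255,175)
    cv2.imwrite(f"pics/{c}2.png",cv2.resize(im[v-40:v+40,u-50:u+50,::-1],None,fx=7,fy=7,interpolation=2))
s=r.get_state();print(s['t'],s['eef_pos'],s['contact_force']);print(rel([0.546,0.103,0.145])[1])
E
```

```text
t: 3.4
eef_pos: [0.5465, 0.0997, 0.2388]
ee_rot: [0.702, -0.087, 0.087, -0.701]
contact_force: [0.9, -0.2, -0.5]
width: 0.0006
t: 4.23
eef_pos: [0.5478, 0.1019, 0.1653]
ee_rot: [-0.702, 0.086, -0.087, 0.702]
contact_force: [0.4, -0.1, 0.9]
width: 0.0004
4.3333 [0.54778491 0.1019447  0.16546163] [-0.63787363  0.29949474  0.14018174]
[-0.002   0.0205  0.0006]
```

View pics/scene2.png

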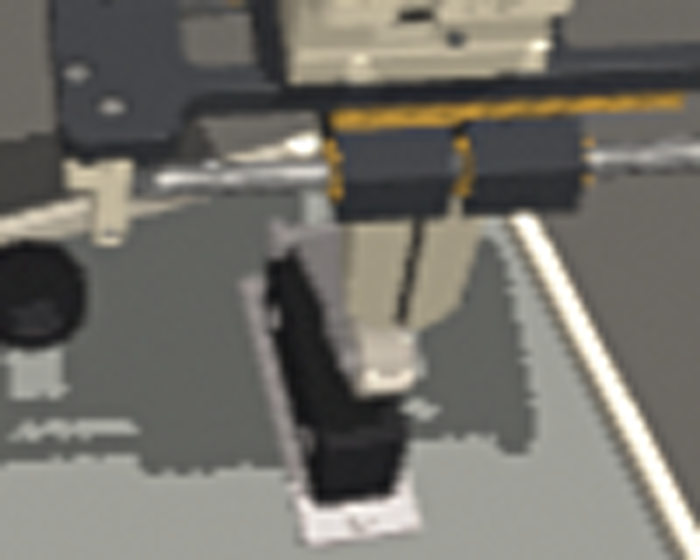

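View pics/side2.png

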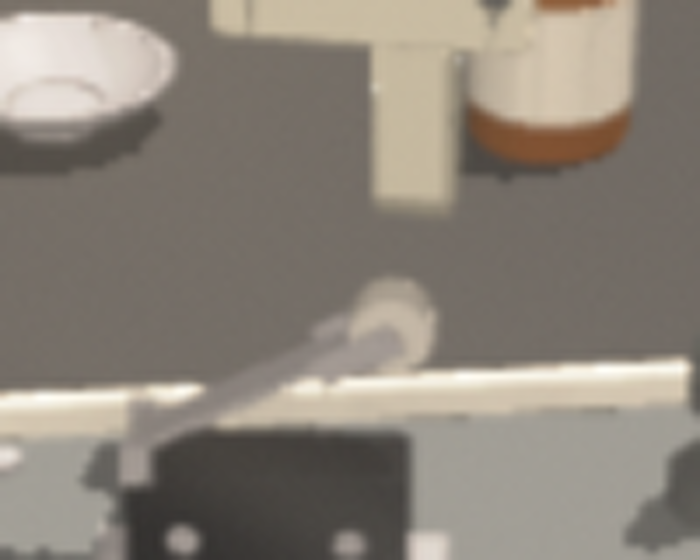

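Both views show the shut fingertips directly over the roller, overhanging it slightly away from the hinge as intended. Next I touch down gently.

```bash
python3 -m creep '{"offset":[[-0.001,0.006,0],[0,0.006,0],[0,0.005,0],[0,0.003,0],[0,0.002,0],[0,0.002,0],[0,0.002,0],[0,0.001,0],[0,0,0],[0,0,0]],"twist":[0,0,0,0,0,0,0,0,0,0]}'
python3 - <<'E'
from h import *
im=r.capture('side');u,v=(255,175)
cv2.imwrite("pics/side3.png",cv2.resize(im[v-40:v+40,u-50:u+50,::-1],None,fx=7,fy=7,interpolation=2))
for i in range(1):
    s=r.get_state();print(s['t'],s['eef_pos'],s['contact_force'])
E
```

```text
t: 5.17
eef_pos: [0.5465, 0.1021, 0.138]
ee_rot: [0.702, -0.086, 0.087, -0.702]
contact_force: [-0.2, -0.2, 2.0]
width: 0.0008
5.2167 [0.5464905  0.10213547 0.13799659] [-1.04160259  0.19429116  2.79309268]
```

View pics/side3.png

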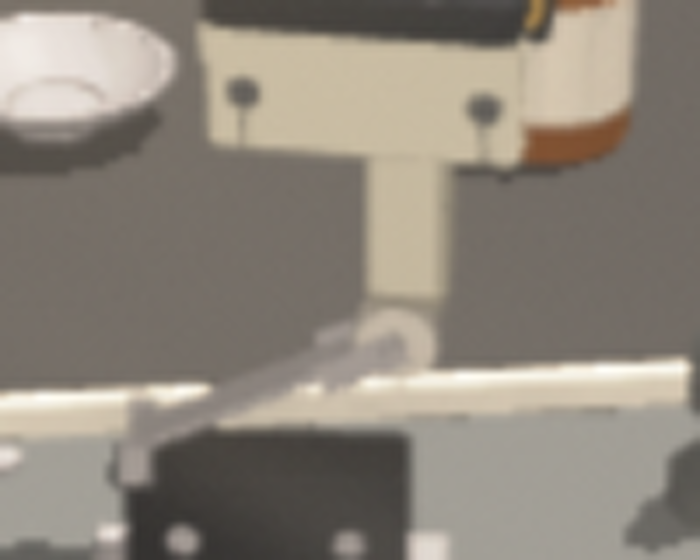

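The tip has contact, with about 2.4 N upward and the tip at 138 mm, which matches the 140 mm roller height. Now I press 16 mm more.

```bash
python3 -m creep '{"offset":[[0,0.004,0],[0,0.004,0],[0,0.004,0],[0,0.004,0],[0,0,0],[0,0,0]],"twist":[0,0,0,0,0,0]}'
python3 - <<'E'
from h import *
im=r.capture('side');u,v=(255,175)
cv2.imwrite("pics/side4.png",cv2.resize(im[v-40:v+40,u-50:u+50,::-1],None,fx=7,fy=7,interpolation=2))
s=r.get_state();print(s['t'],s['eef_pos'],s['contact_force'])
E
```

```text
t: 5.72
eef_pos: [0.5461, 0.1022, 0.1214]
ee_rot: [0.702, -0.087, 0.086, -0.702]
contact_force: [0.6, -0.8, 5.2]
width: 0.0006
5.7667 [0.54624561 0.10217503 0.12164618] [-0.58053399 -0.46590661  5.21860834]
```

View pics/side4.png

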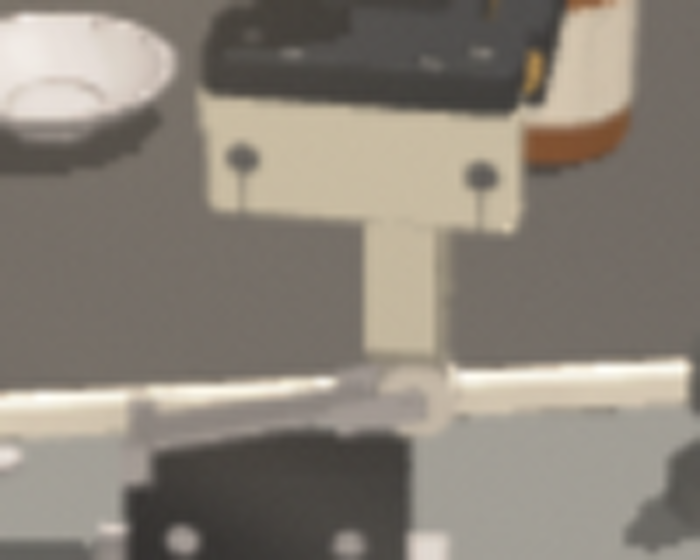

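The lever is down to about half its angle. The force is 5.2 N, between click (4 N) and overtravel limit (7 N), and the tip is at 121.6 mm. I hold the rest of the second, then release.

```bash
python3 -m creep '{"offset":[[0,0,0],[0,0,0],[0,0,0],[0,0,0],[0,0,0],[0,0,0],[0,-0.004,0],[0,-0.004,0],[0,-0.004,0],[0,-0.004,0]],"twist":[0,0,0,0,0,0,0,0,0,0]}'
python3 -m creep '{"offset":[[0,-0.006,0],[0,-0.01,0],[0,-0.012,0],[0,-0.012,0],[0,-0.012,0],[0,-0.012,0],[0,-0.012,0],[0,-0.006,0],[0,0,0],[0,0,0]],"twist":[0,0,0,0,0,0,0,0,0,0]}'
python3 - <<'E'
from h import *
im=r.capture('side');u,v=(255,175)
cv2.imwrite("pics/side5.png",cv2.resize(im[v-40:v+40,u-50:u+50,::-1],None,fx=7,fy=7,interpolation=2))
print(r.pinpoint('side','roller_top')[:1])
s=r.get_state();print(s['t'],s['eef_pos'],s['contact_force'],s['joint_vel'].round(3))
E
```

```text
t: 6.6
eef_pos: [0.5461, 0.1022, 0.138]
ee_rot: [0.702, -0.087, 0.087, -0.702]
contact_force: [0.6, -0.5, 2.0]
width: 0.0006
t: 7.43
eef_pos: [0.5462, 0.1022, 0.2197]
ee_rot: [-0.702, 0.087, -0.087, 0.702]
contact_force: [-0.6, 0.5, 0.1]
width: 0.0006
[{'centre': [262.4, 178.5], 'p': 0.86}]
7.5333 [0.54572356 0.10214762 0.218851  ] [ 0.18364639 -0.25704214  0.68223045] [0.002 0.005 0.004 0.002 0.    0.001]
```

View pics/side5.png

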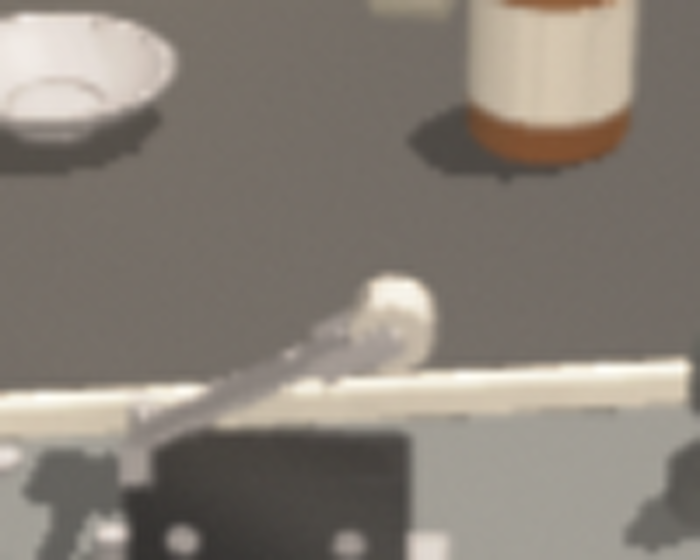

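The roller is back at its rest position, with its top at zoom row 278, the same as before the press. The fingers are well clear at 219 mm.

```bash
python3 -c "
from workcell import r
print(r.close_job())"
```

```text
the job is handed in; nothing more can be done
None
```

I pressed the roller switch from above with the shut fingertips, held it past its click for about one second, and let it spring back up. The job was handed in at about 7.5 s; no verdict is reported.

- **Press:** The tip went down to 121.6 mm, about 18 mm below the roller's rest height. The force there was 5.2 N, between the click (4 N) and the overtravel limit (7 N). I worked out the hold time, about 1.05 s, from the row timing, as the click itself isn't reported.
- **Release:** The last side picture shows the lever and roller back at rest. The tool was at 219 mm, and the wrist force was down to noise level.
- **Other switches:** The tool was never brought near the plain-lever switch or the pin switch. I did not take a close-up of them afterwards.
- **Disagreement:** The network's roller point in the side view was about 3 px low, giving a height of 136.5 mm. The picture, the wrist camera and the touch at 138 mm all agreed with the stated 140 mm, so I used that.

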